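# Stack archive boxes in a squaring clamp and close it with a T-key

## Robot

A 6-joint arm with a two-finger parallel gripper is mounted at the origin on the work surface. World frame = base frame: x ahead of the robot, y to its left, z up, the work surface at z = 0. Lengths are in m, angles in rad, forces in N, time in s.
With the tool pointing down it reaches from about 0.25 to 0.725 m from the base axis. Payload 4 kg.
Tool frame: the origin (TCP) lies midway between the tips of the shut fingers; the grasp point (between the pads) lies 19 mm behind it (bot.grip_depth is the distance from the TCP to the grasp point, in m); z points along the fingers, y is the line along which they close (so a half turn about z gives the same grasp; the last joint's range is limited). The gripper opens to 85 mm and grips with 20 to 120 N. Pads are 22 mm wide; open, the fingers measure 114 mm over their backs; the gripper's body (76 mm by 85 mm) begins 54 mm behind the grasp point. The pads swing forward as they close: fully open they stand 13 mm farther back than shut.
Start: joints at [-1.327, 0.241, 0.005, 1.335, 0, 1.571], TCP at [0.121, -0.485, 0.231] pointing down, gripper open.
Joint ranges: [-2.72, 2.72], [-1.05, 1.87], [-1.09, 1.28], [-1.99, 2.15], [-1.42, 1.44], [-3.14, 3.14]. Speed limits (rad/s): [2.79, 2.79, 3.14, 3.14, 3.14, 3.14].

## Interface

Orientations are given as a unit quaternion [x, y, z, w].
In Python, from workcell import bot gives the robot as it stands.
- The arm moves only by the shell command python3 -m creep 'ROWS'. ROWS is JSON, one flat list of numbers, 5 for each row, row after row: the shift along the world's x, y, z in m, then the turn about the world's z in rad, then the finger opening in m, from 0 to 0.0854. In form: [x, y, z, twist, claw, x, y, z, twist, claw, ...]. A call has 1 to 10 rows; each row is the pose to reach, as a shift and turn from the pose commanded when the call began; what a row does not reach only later rows make up. A row lasts 1/12 s, in which the tool goes at most 41.7 mm and 7.16 degrees, less where a joint would pass 70% of its speed; a pose out of reach is approached as far as the arm can. A call with a gripper value outside its range is refused whole. The fingers move at their own pace and stop on an object; the grip force is fixed at half the most. Time passes only in rows, so rows that repeat a pose let the fingers close. It gives the time, the measured TCP pose, the force, the opening and the grip force at its end, in the units of the state.
- bot.get_obs(): the state, without advancing time (a new reading comes with each control period).
- bot.camera(name): name is "scene" or "top" or "wrist"; returns a dict with "pixels" (420x560x3 uint8, red, green, blue), "camera_matrix" (3x3 intrinsics, pixels), "extrinsics" (4x4, takes a point from world to camera coordinates); the wrist camera has in their place "T_tool_cam" (4x4, takes a point from camera to tool coordinates, whose origin is the TCP and whose axes are the flange's). Camera axes: x right, y down, z forward; pixel columns grow to the right and rows downward; lengths in m; the calibration is good to about 2 mm. The wrist camera is an equidistant fisheye: a pixel r from the principal point sees the ray r / f radians off the axis. A picture is of the moment at which its call begins: read the wrist's pose just before it. There is no depth.
- bot.job_done(): hands the job in; it is judged then, once.
Trained networks look in the newest picture that a camera, given by its name, has taken for a name from the list of things; names that differ only in an ending like _2 or _b are one class to them, and where a whole thing is asked for, a point or a joint stands for the part that bears it (a point fixed in the world has none). Each returns a list of dicts, best first, with "score" (0 to 1); they miss things now and then, are a little off and sometimes report something else, mostly with a low value. They report only what shows in the picture. A call takes as long as a camera call. They do not tell look-alikes from the thing itself.
- bot.look_for(camera, thing): "centre" ([column, row] as shares, 0 to 1, of the picture: columns of its width, rows of its height, amid what is visible of it).
- bot.place_of(camera, thing): "centre" ([column, row] as shares, 0 to 1, of the picture: columns of its width, rows of its height: a listed point, or the origin of a listed thing).
The state is a dict: "clock": time; "joint_pos": joint angles; "joint_vel": joint speeds; "tau": joint torques, N m; "eef_pos": TCP position; "tool_rot": TCP orientation; "ft_force": force on the tool from outside, world axes, zero at the start; "ft_torque": the same for the moment, N m; "grip_width": finger opening in m; "grasp_force": force on a finger pad.
Only numpy, scipy, OpenCV 4.12 (cv2) and the standard library are available. Lean on these libraries where they do the work, as an engineer would, in place of code of your own. Each camera call takes 0.05 s, during which the arm holds its last target. There are 200 camera calls.

## Task

In the squaring clamp, set the green archive box squarely on the grey one and then the blue box squarely on the green one, putting them down rather than dropping them. Then fit the red T-key's square socket fully down onto the clamp's brass square spindle and turn it clockwise (seen from above) to its stop, so that the orange cheek closes up on the column. Leave the key standing on the spindle and the jar, the brass weight and the brush where they are.

Things in the scene. Friction and masses are not known exactly. Their poses are not given: they have to be found in the camera images.
- box_grey: Grey. Closed archive box, 60 (its x) x 110 (its y) x 38 mm high, about 0.2 kg, black lid line, white label on top, steel corners. Origin: centre of its underside, z up. It stands in the clamp's bay from the start, loose, its long side reaching from cheek to fence, 5 mm or more free at each end.
- box_green: Green. Closed archive box, 60 (its x) x 110 (its y) x 38 mm high, about 0.2 kg, black lid line, white label on top, steel corners. Origin: centre of its underside, z up. It starts on the table.
- box_blue: Blue. Closed archive box, 60 (its x) x 110 (its y) x 38 mm high, about 0.2 kg, black lid line, white label on top, steel corners. Origin: centre of its underside, z up. It starts on the table.
- key: T-key, about 0.2 kg, upright, socket down. From its foot: steel hub 36 x 36 x 26 mm high with a 19 mm square bore, open below, 26 mm deep; round cap 48 mm across, 26 to 32 mm; red grip bar 84 mm long (its x), 14 mm thick (its y), 32 to 62 mm. Bore sides lie along the key's x and y: it fits in four positions a quarter turn apart. Origin: hub underside, on the axis, z up.
- spindle_seat (a point): Top centre of the dark 50 mm collar at the spindle's foot, 45 mm above the table, z up; turns with the spindle. Brass shaft: 16 mm square, sides along this x and y, 16 mm high, then an 8 mm round pilot tapering from 16 to 9 mm (top 24 mm above here). A yellow mark on the collar points along x. Fully home, the key's underside rests on the collar, its origin at this point.
- spindle (a joint): Turn of the spindle in rad, growing clockwise seen from above, from 0 (cheek open) to a hard stop at 1.1 (closed). Starts between 0 and 0.15, takes about 0.1 to 0.3 N m, stays where it is left. The key has up to 0.2 rad of play on it each way. Drives the orange cheek 21 mm per rad. Its blue gearbox is 70 x 70 mm, top 40 mm above the table.
- bay (a point): Centre of the fixed clamp's bay, on its bed's top, 12 mm above the table, z up. Aluminium fence face 56.5 mm to +y; orange cheek face 80 mm to -y when open, 56.5 when closed; both 60 mm wide (x), about 88 mm above the bed. Open to +x and -x. The closing cheek pushes and squares the boxes along y only. The spindle's axis is 185 mm to -y.
- jar: Bystander: amber jar, 60 mm across, 85 mm high, origin at the centre of its underside.
- weight: Bystander: brass paper weight with a round knob, 64 mm across, 45 mm high, origin at the centre of its underside.
- brush: Bystander: brush about 170 mm long lying on the table along its x.
There are look-alikes about, which are no part of the job. There is more than one size of the key; the job needs the largest.

How it is judged:
By the outcome, as a careful person would: the job done as asked, in the order asked, and still so for the second after the job is handed in, with the robot touching nothing.
It also fails if it takes over 70 s, if anything falls off the work surface, if the arm or the gripper's body presses on something with over 40 N, if the wrist force passes 120 N, or if a joint passes its speed limit or range.

## Working session

There is one attempt and no reset: what is moved stays moved. The work goes in short steps, Python scripts to look and compute and a shell command to move; the robot and the scene stay as the last step left them, time stands still between calls to the robot, and variables do not carry over. Pictures are saved under pics/ and viewed, at most 10 in all, crops included, and the job is handed in when it is done.

```bash
mkdir -p pics; ls; cat > h.py <<'E'
import numpy as np, cv2
from workcell import bot
def shot(n,f=None):
    c=bot.camera(n)
    if f: cv2.imwrite('pics/'+f,cv2.cvtColor(c['pixels'],cv2.COLOR_RGB2BGR))
    return c
def ray(c,px):
    K=np.array(c['camera_matrix']);E=np.array(c['extrinsics'])
    d=E[:3,:3].T@np.linalg.solve(K,[px[0],px[1],1]);o=-E[:3,:3].T@E[:3,3]
    return o,d
def at(c,px,z):
    o,d=ray(c,px);return o+d*(z-o[2])/d[2]
E
python3 - <<'E'
from h import *
np.set_printoptions(precision=3,suppress=True)
Z=dict(box_grey=.012,box_green=0,box_blue=0,key=0,spindle_seat=.045,bay=.012,jar=0,weight=0,brush=0)
for n in('top','scene'):
    c=shot(n,n+'0.png')
    for t,z in Z.items():
        for r in bot.place_of(n,t)[:4]:
            p=np.array(r['centre'])*[560,420];print(n,t,round(r['score'],2),p.round(1),at(c,p,z))
o=bot.get_obs();print({k:o[k] for k in('clock','eef_pos','tool_rot','ft_force','grip_width')})
E
```

```text
pics
top box_grey 0.69 [226.8 166.1] [0.631 0.069 0.012]
top box_green 0.75 [ 96.6 234.2] [0.463 0.38  0.   ]
top box_blue 0.77 [229.  242.1] [0.444 0.06  0.   ]
top key 0.81 [372.  209.5] [ 0.524 -0.287  0.   ]
top key 0.75 [406.2 237.4] [ 0.456 -0.366  0.   ]
top key 0.71 [432.5 204.5] [ 0.537 -0.436  0.   ]
top key 0.5 [346.8 286.4] [ 0.34  -0.219  0.   ]
top spindle_seat 0.64 [299.3 164.8] [ 0.623 -0.109  0.045]
top bay 0.73 [220.5 168.1] [0.626 0.084 0.012]
top jar 0.66 [121.9 154.3] [0.666 0.335 0.   ]
top jar 0.53 [226.5 242.2] [0.443 0.066 0.   ]
top weight 0.85 [387.9 143.1] [ 0.696 -0.336  0.   ]
top brush 0.71 [343.6 287.3] [ 0.338 -0.212  0.   ]
scene box_grey 0.86 [321.2 254.3] [0.624 0.078 0.012]
scene box_green 0.87 [421.9 222.4] [0.464 0.365 0.   ]
scene box_blue 0.7 [315.  207.4] [0.434 0.05  0.   ]
scene key 0.76 [145.6 219.3] [ 0.533 -0.447  0.   ]
scene key 0.69 [196.9 218.9] [ 0.517 -0.296  0.   ]
scene key 0.67 [177.1 201.7] [ 0.451 -0.373  0.   ]
scene key 0.28 [173.7 265.3] [ 0.693 -0.319  0.   ]
scene spindle_seat 0.54 [258.6 238.3] [ 0.612 -0.095  0.045]
scene bay 0.87 [324.8 254.4] [0.623 0.088 0.012]
scene bay 0.5 [416.  274.4] [0.666 0.33  0.012]
scene jar 0.96 [415.6 276.4] [0.664 0.331 0.   ]
scene weight 0.92 [170.7 264. ] [ 0.69  -0.329  0.   ]
scene brush 0.76 [241.3 180.6] [ 0.337 -0.191  0.   ]
{'clock': 1.0, 'eef_pos': array([ 0.121, -0.485,  0.231]), 'tool_rot': array([ 0.993,  0.122, -0.   ,  0.   ]), 'ft_force': array([ 0.327, -0.232, -0.258]), 'grip_width': 0.08541780201174806}
```

View pics/top0.png

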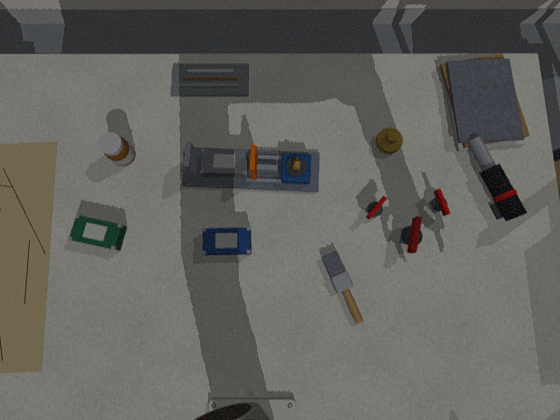

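View pics/scene0.png

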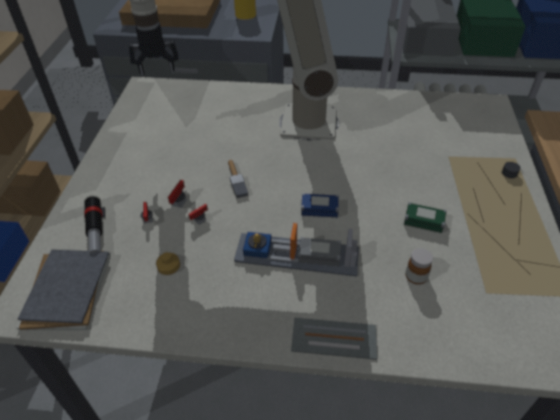

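```bash
python3 - <<'E'
from h import *
np.set_printoptions(precision=3,suppress=True)
c=shot('top');im=c['pixels'];b=cv2.cvtColor(im,cv2.COLOR_RGB2BGR)
a=cv2.resize(b[180:260,350:460],None,fx=5,fy=5,interpolation=cv2.INTER_CUBIC)
d=cv2.resize(b[130:200,170:330],None,fx=5,fy=5,interpolation=cv2.INTER_CUBIC)[:, :800]
out=np.zeros((600,800,3),np.uint8);d=cv2.resize(d,(560,245));out[:400,:550]=a;out[350:595,240:800]=d
out[:350,:550]=a[:350]
cv2.imwrite('pics/crop1.png',out)
hsv=cv2.cvtColor(im,cv2.COLOR_RGB2HSV)
def seg(lo,hi,z,name,minA=20):
    m=cv2.inRange(hsv,lo,hi)
    for k in cv2.findContours(m,0,2)[0]:
        if cv2.contourArea(k)<minA: continue
        w=np.array([at(c,p[0],z)[:2] for p in k],np.float32)
        r=cv2.minAreaRect(w*1000)
        print(name,cv2.boundingRect(k),np.array(r[0])/1000,np.array(r[1]),r[2])
seg((65,90,30),(90,255,255),.038,'green');seg((105,120,30),(125,255,255),.038,'blue')
seg((170,140,60),(180,255,255),.06,'red');seg((0,140,60),(5,255,255),.06,'red2')
E
```

```text
green (70, 216, 56, 32) [0.462 0.36 ] [122.156  57.194] 78.00716400146484
blue (203, 228, 48, 27) [0.442 0.061] [ 59.082 108.047] 2.1976876258850098
blue (281, 153, 30, 31) [ 0.617 -0.1  ] [69.04  74.962] 87.21328735351562
red2 (411, 217, 11, 35) [ 0.455 -0.368] [14.134 80.951] 77.5602798461914
red2 (367, 197, 20, 22) [ 0.517 -0.282] [10.183 64.109] 50.22475814819336
red2 (494, 189, 22, 12) [ 0.545 -0.579] [13.205 52.885] 24.33694839477539
red2 (437, 189, 13, 25) [ 0.531 -0.435] [59.241 10.245] 18.334484100341797
```

View pics/crop1.png

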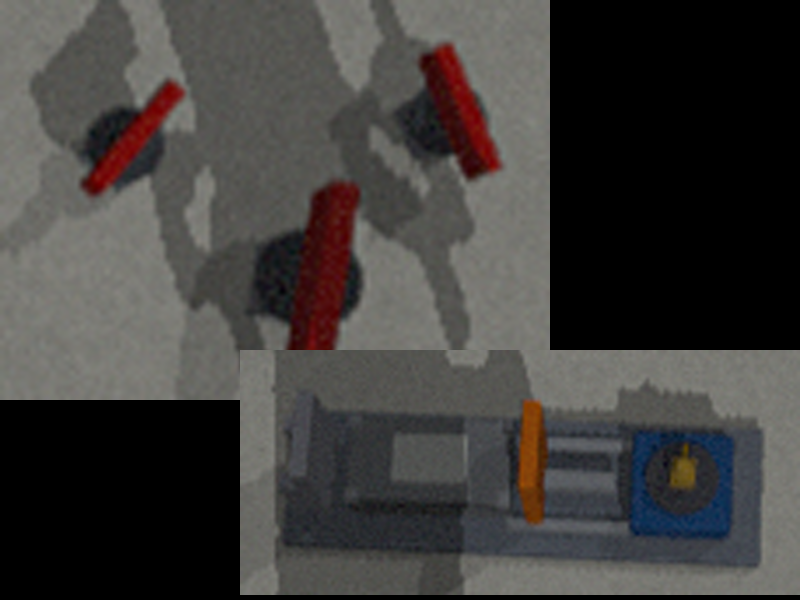

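The top view shows three red T-keys: (412,236) with a bar of about 81 mm, (375,208) about 64 mm and (440,203) about 59 mm. The largest, at (412,236), is the one for the job; the crop shows it has the thickest bar and widest cap. The clamp is at (185–320,165), with grey box label at (223,163), spindle at (297,168) and its yellow mark pointing up (+x). Green is at (97,233) and blue at (227,241); each is the only one of its colour on the table.

Next I go to the green box.

```bash
python3 -m creep '[0.17,0.42,0,0.55,0.0854,0.17,0.42,0,0.55,0.0854,0.17,0.42,0,0.55,0.0854,0.17,0.42,0,0.55,0.0854,0.17,0.42,0,0.55,0.0854,0.17,0.42,0,0.55,0.0854,0.17,0.42,0,0.55,0.0854,0.17,0.42,0,0.55,0.0854,0.17,0.42,0,0.55,0.0854,0.17,0.42,0,0.55,0.0854]'; python3 -c "
from h import *
print(bot.get_obs()['joint_pos'])"
```

```text
clock: 1.88
eef_pos: [0.2772, -0.0972, 0.2318]
tool_rot: [0.922, 0.386, 0.001, 0.001]
ft_force: [0.5, 0.6, -0.4]
grip_width: 0.0854
grasp_force: 0.0
[-3.37348408e-01 -1.79661546e-01 -4.30514565e-01  1.31798723e+00
 -1.01271732e-05  2.01143352e+00]
```

```bash
python3 -m creep '[0.14,0.35,0,0.57,0.0854,0.14,0.35,0,0.57,0.0854,0.14,0.35,0,0.57,0.0854,0.14,0.35,0,0.57,0.0854,0.14,0.35,0,0.57,0.0854,0.14,0.35,0,0.57,0.0854,0.14,0.35,0,0.57,0.0854,0.14,0.35,0,0.57,0.0854,0.14,0.35,0,0.57,0.0854,0.14,0.35,0,0.57,0.0854]';  python3 -m creep '[0.02,0.09,0,0,0.0854,0.02,0.09,0,0,0.0854,0.02,0.09,0,0,0.0854,0.02,0.09,0,0,0.0854]'
cat >> h.py <<'E'
from scipy.spatial.transform import Rotation as R
def wshot(f=None):
    o=bot.get_obs();c=shot('wrist',f);c['o']=o;return c
def wat(c,px,z):
    K=np.array(c['camera_matrix']);T=np.array(c['T_tool_cam'])
    u=np.array([(px[0]-K[0,2])/K[0,0],(px[1]-K[1,2])/K[1,1]]);th=np.hypot(*u)
    d=np.r_[u/th*np.sin(th),np.cos(th)] if th>0 else np.array([0,0,1.])
    Rt=R.from_quat(c['o']['tool_rot']).as_matrix()
    p=Rt@T[:3,3]+c['o']['eef_pos'];d=Rt@T[:3,:3]@d
    return p+d*(z-p[2])/d[2]
def yaw(o): return np.degrees(2*np.arctan2(o['tool_rot'][1],o['tool_rot'][0]))
E
python3 - <<'E'
from h import *
np.set_printoptions(precision=4,suppress=True)
c=wshot('w1.png');print(c['T_tool_cam'],c['camera_matrix'],yaw(c['o']))
for r in bot.place_of('wrist','box_green')[:3]:
    p=np.array(r['centre'])*[560,420];print(r['score'],p,wat(c,p,0))
E
```

```text
clock: 2.72
eef_pos: [0.4193, 0.2571, 0.2302]
tool_rot: [0.775, 0.632, 0.001, -0.001]
ft_force: [-0.1, 0.3, 0.0]
grip_width: 0.0855
grasp_force: 0.0
clock: 3.05
eef_pos: [0.4371, 0.3432, 0.2303]
tool_rot: [0.775, 0.632, -0.0, -0.0]
ft_force: [0.1, 0.0, -0.2]
grip_width: 0.0853
grasp_force: 0.0
[[-0.0005 -0.9564 -0.2919  0.0755]
 [ 1.     -0.0004 -0.0003  0.0002]
 [ 0.0002 -0.2919  0.9564 -0.1435]
 [ 0.      0.      0.      1.    ]] [[325.1923   0.     276.2559]
 [  0.     325.1923 211.709 ]
 [  0.       0.       1.    ]] 78.32256837952323
0.65 [297.192 154.686] [0.4668 0.3678 0.    ]
```

View pics/w1.png

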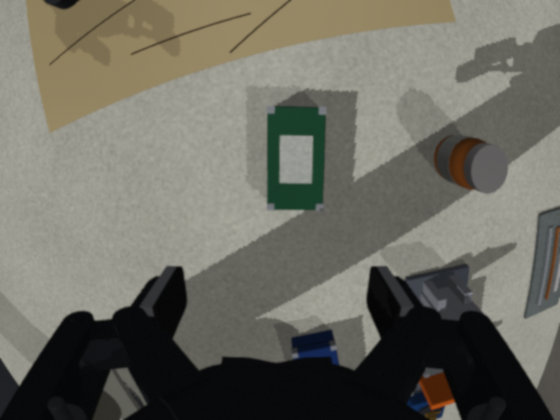

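```bash
cat >> h.py <<'E'
def wseg(c,lo,hi,z,roi,minA=200,f=wat,hull=True):
    """min-area world rectangles of the colour blobs in roi (x0,y0,x1,y1): centre, sides mm, angle deg"""
    hsv=cv2.cvtColor(c['pixels'],cv2.COLOR_RGB2HSV);m=cv2.inRange(hsv,lo,hi)
    k=np.zeros_like(m);k[roi[1]:roi[3],roi[0]:roi[2]]=1;m*=k
    for q in cv2.findContours(m,0,2)[0]:
        if cv2.contourArea(q)<minA: continue
        w=np.array([f(c,p[0],z)[:2] for p in q],np.float32)*1000
        r=cv2.minAreaRect(w);print(cv2.boundingRect(q),np.round(r[0],1),np.round(r[1],1),round(r[2],2))
E
python3 - <<'E'
from h import *
c=wshot()
wseg(c,(60,80,20),(95,255,255),.038,(230,80,360,230))
wseg(c,(0,0,120),(180,60,255),.038,(275,130,318,190))
E
```

```text
(268, 104, 57, 103) [463.2 368.6] [108.3  57.7] 77.88
(280, 132, 33, 48) [463.4 368.7] [49.5 33.1] 78.26
```

```bash
python3 -m creep '[0.026,0.0255,-0.03,0,0.0854,0.026,0.0255,-0.06,0,0.0854,0.026,0.0255,-0.1,0,0.0854,0.026,0.0255,-0.14,0,0.0854,0.026,0.0255,-0.175,0,0.0854,0.026,0.0255,-0.2,0,0.0854,0.026,0.0255,-0.222,0,0.0854,0.026,0.0255,-0.222,0,0.0854,0.026,0.0255,-0.222,0,0.0854]'; python3 -m creep '[0,0,0,0,0.05,0,0,0,0,0.05,0,0,0,0,0.05,0,0,0,0,0.05,0,0,0,0,0.05]'
```

```text
clock: 3.95
eef_pos: [0.4623, 0.3644, 0.009]
tool_rot: [0.777, 0.63, -0.002, 0.0]
ft_force: [0.0, 0.3, 1.0]
grip_width: 0.0855
grasp_force: 0.0
clock: 4.37
eef_pos: [0.4646, 0.3676, 0.0123]
tool_rot: [0.776, 0.63, 0.002, 0.0]
ft_force: [-1.1, -0.3, 5.9]
grip_width: 0.0585
grasp_force: 67.7
```

```bash
python3 -m creep '[0,0,0.02,0,0.05,0,0,0.05,0,0.05,0,0,0.09,0,0.05,0,0,0.13,0,0.05,0,0,0.17,0,0.05,0,-0.03,0.2,0,0.05,0,-0.06,0.22,0.04,0.05,0.02,-0.1,0.22,0.08,0.05,0.05,-0.13,0.22,0.12,0.05,0.07,-0.16,0.22,0.16,0.05]'; python3 -m creep '[0.03,-0.03,0,0,0.05,0.06,-0.06,0,0,0.05,0.085,-0.09,0,0,0.05,0.085,-0.13,0,0,0.05,0.085,-0.17,0,0,0.05,0.085,-0.21,0,0,0.05,0.085,-0.24,0,0,0.05,0.085,-0.24,0,0,0.05,0.085,-0.24,0,0,0.05,0.085,-0.24,0,0,0.05]'
python3 - <<'E'
from h import *
c=wshot('w2.png');print(yaw(c['o']),c['o']['eef_pos'])
for t,z in(('bay',.012),('box_grey',.012),('spindle_seat',.045)):
  for r in bot.place_of('wrist',t)[:2]:
    p=np.array(r['centre'])*[560,420];print(t,r['score'],p,wat(c,p,z))
E
```

```text
clock: 5.2
eef_pos: [0.5342, 0.2055, 0.2315]
tool_rot: [0.722, 0.691, 0.002, 0.001]
ft_force: [1.6, -0.4, -3.7]
grip_width: 0.0592
grasp_force: 66.5
clock: 6.03
eef_pos: [0.6179, -0.0333, 0.2297]
tool_rot: [0.724, 0.69, 0.0, -0.0]
ft_force: [-1.1, -0.0, -3.3]
grip_width: 0.0587
grasp_force: 66.6
87.28343832494669 [ 0.61788886 -0.03333311  0.22973596]
box_grey 0.67 [278.992  88.788] [0.62623938 0.07155058 0.012     ]
box_grey 0.18 [ 96.824 305.004] [ 0.34291633 -0.20016808  0.012     ]
spindle_seat 0.71 [280.504  86.1  ] [0.6274563  0.07150501 0.045     ]
```

View pics/w2.png

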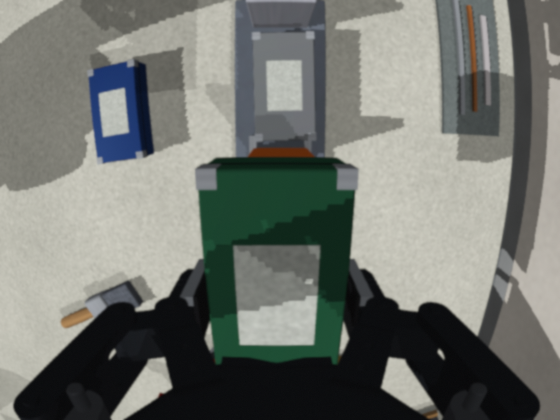

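```bash
python3 - <<'E'
from h import *
c=wshot()
print('grey label');wseg(c,(0,0,120),(180,60,255),.050,(262,55,306,115))
print('green label in hand');wseg(c,(0,0,105),(180,80,255),.2554,(225,238,330,350),1000)
print('green body');wseg(c,(60,60,20),(95,255,255),.2554,(190,165,365,365),1000)
for p in[(254,37),(314,35),(255,140),(312,145)]: print(p,wat(c,p,.05).round(4))
for p in[(236,20),(236,120),(327,20),(327,120)]: print('bed',p,wat(c,p,.012).round(4))
g=cv2.cvtColor(c['pixels'],cv2.COLOR_RGB2BGR)[0:170,220:340]
cv2.imwrite('pics/c2.png',cv2.resize(g,None,fx=3.5,fy=3.5,interpolation=cv2.INTER_CUBIC))
E
```

```text
grey label
(262, 55, 44, 59) [630.3  74.7] [58.4 41.9] 87.6
green label in hand
(234, 248, 84, 98) [618.4 -32.2] [49.7 35.1] 87.34
green body
(199, 165, 155, 200) [618.7 -22.4] [96.  60.4] 87.41
(254, 37) [0.6037 0.124  0.05  ]
(314, 35) [0.6624 0.124  0.05  ]
(255, 140) [0.5997 0.02   0.05  ]
(312, 145) [0.6559 0.0126 0.05  ]
bed (236, 20) [0.5825 0.1554 0.012 ]
bed (236, 120) [0.5773 0.0408 0.012 ]
bed (327, 20) [0.6826 0.1516 0.012 ]
bed (327, 120) [0.6775 0.0366 0.012 ]
```

View pics/c2.png

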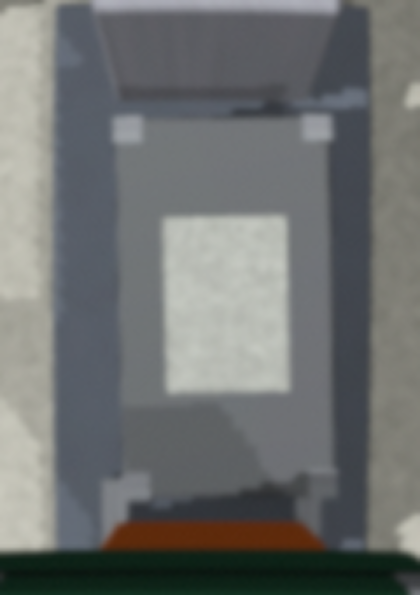

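Crop shows grey box loose in the bay; its label corners are at full-image (266,61),(302,61),(267,112),(303,112), and it is roughly parallel to the bed.

```bash
python3 - <<'E'
from h import *
c=wshot()
print('grey label');wseg(c,(0,0,150),(180,60,255),.050,(258,52,312,120));wseg(c,(0,0,165),(180,60,255),.050,(258,52,312,120))
P=np.array([wat(c,p,.05) for p in[(266.3,61.4),(302.3,61.4),(267.1,112.3),(302.9,111.7)]])
print(P.round(4),P.mean(0))
print('top corners',[wat(c,p,.05).round(4) for p in[(252.3,33.1),(315.1,33.1)]])
E
```

```text
grey label
(266, 61, 37, 51) [630.7  72.3] [50.5 34.7] 88.92
(267, 62, 35, 50) [630.6  72. ] [49.3 33.2] 87.58
[[0.6145 0.0979 0.05  ]
 [0.6495 0.0966 0.05  ]
 [0.6129 0.0469 0.05  ]
 [0.648  0.0461 0.05  ]] [0.63122474 0.07184714 0.05      ]
top corners [array([0.6021, 0.1282, 0.05  ]), array([0.6635, 0.1259, 0.05  ])]
```

```bash
python3 -m creep '[0.0126,0.03,0,0.008,0.05,0.0126,0.07,0,0.008,0.05,0.0126,0.104,0,0.008,0.05,0.0126,0.104,0,0.008,0.05,0.0126,0.104,-0.03,0.008,0.05,0.0126,0.104,-0.07,0.008,0.05,0.0126,0.104,-0.11,0.008,0.05,0.0126,0.104,-0.14,0.008,0.05,0.0126,0.104,-0.155,0.008,0.05,0.0126,0.104,-0.155,0.008,0.05]'; python3 -m creep '[0,0,-0.003,0,0.05,0,0,-0.006,0,0.05,0,0,-0.009,0,0.05,0,0,-0.009,0,0.05]'
```

```text
clock: 7.17
eef_pos: [0.6265, 0.0707, 0.0688]
tool_rot: [0.72, 0.694, -0.004, -0.003]
ft_force: [-1.0, 0.4, -2.6]
grip_width: 0.0588
grasp_force: 66.5
clock: 7.5
eef_pos: [0.6315, 0.0707, 0.0665]
tool_rot: [0.721, 0.693, 0.001, 0.001]
ft_force: [-0.4, -0.4, -2.6]
grip_width: 0.0586
grasp_force: 66.6
```

```bash
python3 - <<'E'
from h import *
c=wshot('w3.png');print(yaw(c['o']),c['o']['eef_pos'])
s=shot('scene');g=cv2.cvtColor(s['pixels'],cv2.COLOR_RGB2BGR)[200:280,230:370]
a=cv2.resize(g,(560,320),interpolation=cv2.INTER_CUBIC)
b=cv2.resize(cv2.imread('pics/w3.png'),(373,280))
o=np.zeros((600,560,3),np.uint8);o[:320]=a;o[320:,:373]=b;cv2.imwrite('pics/m3.png',o)
E
```

```text
87.77542369336399 [0.63154506 0.07067186 0.06651615]
```

View pics/m3.png

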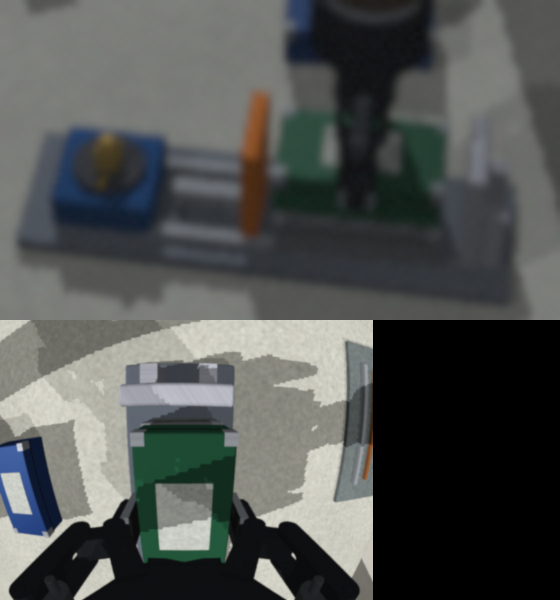

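The scene crop (top) shows green level just above grey between cheek (255,160) and fence (480,150). The wrist view (bottom) shows it clear of the fence.

```bash
python3 -m creep '[0,0,-0.002,0,0.05,0,0,-0.003,0,0.05,0,0,-0.004,0,0.05,0,0,-0.004,0,0.05]';python3 -m creep '[0,0,-0.001,0,0.05,0,0,-0.001,0,0.05,0,0,-0.001,0,0.05]'
```

```text
clock: 7.93
eef_pos: [0.6309, 0.0704, 0.0623]
tool_rot: [0.721, 0.693, 0.0, 0.0]
ft_force: [-2.8, -1.0, 3.4]
grip_width: 0.0589
grasp_force: 67.2
clock: 8.18
eef_pos: [0.6309, 0.0704, 0.0623]
tool_rot: [0.721, 0.693, 0.001, 0.0]
ft_force: [-3.9, -0.6, 8.1]
grip_width: 0.0588
grasp_force: 67.9
```

```bash
python3 -m creep '[0,0,0.001,0,0.07,0,0,0.001,0,0.0854,0,0,0.001,0,0.0854,0,0,0.001,0,0.0854,0,0,0.005,0,0.0854,0,0,0.02,0,0.0854,0,0,0.05,0,0.0854,0,0,0.09,0,0.0854,-0.02,0,0.13,0.03,0.0854,-0.06,0,0.15,0.076,0.0854]'; python3 -m creep '[-0.04,-0.01,0,0,0.0854,-0.08,-0.02,0,0,0.0854,-0.12,-0.03,0,0,0.0854,-0.127,-0.03,0,0,0.0854,-0.127,-0.03,0,0,0.0854,-0.127,-0.03,0,0,0.0854]'
python3 - <<'E'
from h import *
c=wshot('w4.png');print(yaw(c['o']),c['o']['eef_pos'])
for r in bot.place_of('wrist','box_blue')[:3]:
    p=np.array(r['centre'])*[560,420];print(r['score'],p,wat(c,p,0))
print('blue');wseg(c,(105,110,20),(130,255,255),.038,(0,0,560,420),800)
print('white');wseg(c,(0,0,150),(180,60,255),.038,(0,0,560,420),600)
E
```

```text
clock: 9.02
eef_pos: [0.5798, 0.0708, 0.212]
tool_rot: [0.694, 0.72, 0.004, 0.003]
ft_force: [0.1, 0.9, 2.8]
grip_width: 0.0854
grasp_force: 0.0
clock: 9.52
eef_pos: [0.4492, 0.0406, 0.2085]
tool_rot: [0.694, 0.72, 0.001, 0.001]
ft_force: [0.3, -0.2, -0.9]
grip_width: 0.0853
grasp_force: 0.0
92.11687777482214 [0.44920685 0.0405968  0.20854519]
0.72 [272.104 163.002] [0.44473926 0.06396994 0.        ]
blue
(240, 114, 61, 108) [442.7  63.6] [ 58.3 107.7] 1.37
white
(418, 369, 42, 51) [ 725.3 -295.9] [ 52.5 196.1] 32.76
(94, 369, 51, 51) [ 208.2 -316.4] [194.2  67.7] 60.79
(453, 164, 34, 44) [666.9  59.3] [51.3 38.8] 87.89
(437, 146, 123, 236) [ 828.5 -160.7] [224.  556.1] 31.94
(253, 145, 34, 49) [442.5  63.3] [32.7 47.8] 1.89
(0, 41, 391, 346) [226.2 -85. ] [782.6 386.8] 15.13
(425, 35, 135, 79) [710.6 193.4] [217.   95.3] 13.9
(131, 0, 59, 22) [325.7 226.2] [22.5 63.2] 86.75
(0, 0, 123, 142) [166.9 178.7] [178.5 213.1] 75.61
```

View pics/w4.png

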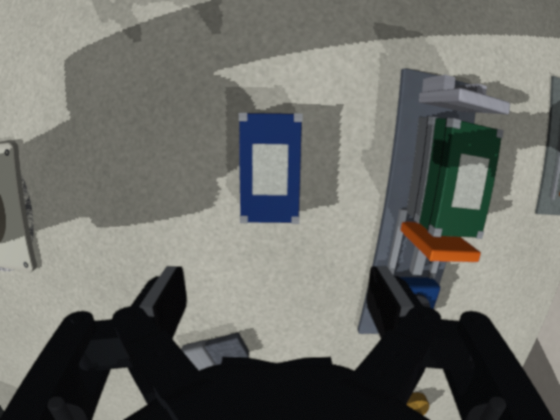

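Blue is at (271,167), standing alone. Green is seated on grey in the bay at (465,180).

```bash
python3 -m creep '[-0.0066,0.0229,-0.03,-0.009,0.0854,-0.0066,0.0229,-0.06,-0.009,0.0854,-0.0066,0.0229,-0.1,-0.009,0.0854,-0.0066,0.0229,-0.14,-0.009,0.0854,-0.0066,0.0229,-0.17,-0.009,0.0854,-0.0066,0.0229,-0.19,-0.009,0.0854,-0.0066,0.0229,-0.2,-0.009,0.0854,-0.0066,0.0229,-0.2,-0.009,0.0854,-0.0066,0.0229,-0.2,-0.009,0.0854]'; python3 -m creep '[0,0,0,0,0.05,0,0,0,0,0.05,0,0,0,0,0.05,0,0,0,0,0.05,0,0,0,0,0.05]'; python3 -m creep '[0,0,0.02,0,0.05,0,0,0.05,0,0.05,0,0,0.09,0,0.05,0,0,0.13,0,0.05,0,0,0.17,0,0.05,0.01,-0.02,0.2,0,0.05,0.04,-0.05,0.22,-0.03,0.05,0.08,-0.08,0.22,-0.06,0.05,0.12,-0.1,0.22,-0.07,0.05,0.15,-0.1,0.22,-0.07,0.05]';python3 -m creep '[0.025,0,0,0,0.05,0.025,0,0,0,0.05,0.025,0,0,0,0.05,0.025,0,0,0,0.05]'
python3 - <<'E'
from h import *
c=wshot('w5.png');print(yaw(c['o']),c['o']['eef_pos']);z=c['o']['eef_pos'][2]+.0257
print('green label');wseg(c,(0,0,150),(180,60,255),.088,(240,30,330,140),500)
print('green body');wseg(c,(60,60,20),(95,255,255),.088,(200,0,370,170),800)
print('blue label in hand');wseg(c,(0,0,105),(180,80,255),z,(225,238,330,350),1000)
print('blue body');wseg(c,(105,110,20),(130,255,255),z,(190,150,365,365),1000)
E
```

```text
clock: 10.37
eef_pos: [0.4427, 0.0637, 0.0068]
tool_rot: [0.697, 0.717, -0.001, -0.0]
ft_force: [-0.0, -1.0, -0.3]
grip_width: 0.0859
grasp_force: 0.0
clock: 10.78
eef_pos: [0.4434, 0.0637, 0.009]
tool_rot: [0.697, 0.717, 0.001, 0.001]
ft_force: [1.5, 0.6, 6.9]
grip_width: 0.0591
grasp_force: 66.3
clock: 11.62
eef_pos: [0.5895, -0.0392, 0.2287]
tool_rot: [0.723, 0.691, -0.0, 0.001]
ft_force: [-0.2, 1.0, -1.4]
grip_width: 0.0591
grasp_force: 65.7
clock: 11.95
eef_pos: [0.6128, -0.036, 0.2266]
tool_rot: [0.722, 0.692, -0.001, -0.001]
ft_force: [0.0, 0.1, -1.0]
grip_width: 0.0592
grasp_force: 65.8
87.59842749598417 [ 0.61280185 -0.03597132  0.22664761]
green label
(273, 50, 40, 57) [631.1  71.8] [49.6 33.3] 87.72
green body
(258, 18, 71, 125) [631.6  71.1] [110.5  60. ] 87.5
blue label in hand
(233, 254, 85, 96) [613.2 -39.3] [49.9 35.9] 86.81
blue body
(198, 161, 158, 204) [613.3 -25.9] [97.7 62.5] 87.77
```

```bash
python3 -m creep '[0.018,0.03,0,0,0.05,0.018,0.07,0,0,0.05,0.018,0.1086,0,0,0.05,0.018,0.1086,0,0,0.05,0.018,0.1086,-0.03,0,0.05,0.018,0.1086,-0.06,0,0.05,0.018,0.1086,-0.09,0,0.05,0.018,0.1086,-0.11,0,0.05,0.018,0.1086,-0.12,0,0.05,0.018,0.1086,-0.12,0,0.05]'; python3 -m creep '[0,0,-0.002,0,0.05,0,0,-0.004,0,0.05,0,0,-0.006,0,0.05,0,0,-0.006,0,0.05]'
```

```text
clock: 12.83
eef_pos: [0.6291, 0.0724, 0.1054]
tool_rot: [0.722, 0.692, -0.002, -0.002]
ft_force: [-0.4, -0.4, -1.8]
grip_width: 0.0592
grasp_force: 66.1
clock: 13.17
eef_pos: [0.6327, 0.0726, 0.1029]
tool_rot: [0.722, 0.692, 0.001, 0.001]
ft_force: [0.3, 0.2, -2.1]
grip_width: 0.0588
grasp_force: 66.1
```

```bash
python3 -m creep '[-0.001,0,-0.002,0,0.05,-0.001,0,-0.003,0,0.05,-0.001,0,-0.004,0,0.05,-0.001,0,-0.004,0,0.05]';python3 -m creep '[0,0,-0.001,0,0.05,0,0,-0.002,0,0.05,0,0,-0.002,0,0.05]'
```

```text
clock: 13.5
eef_pos: [0.6308, 0.0725, 0.0974]
tool_rot: [0.722, 0.692, -0.0, -0.0]
ft_force: [-0.4, 0.1, -2.3]
grip_width: 0.0591
grasp_force: 66.1
clock: 13.75
eef_pos: [0.6311, 0.0725, 0.0971]
tool_rot: [0.722, 0.692, 0.0, 0.0]
ft_force: [-2.9, -0.2, 4.9]
grip_width: 0.0592
grasp_force: 66.9
```

```bash
python3 -m creep '[0,0,0.001,0,0.07,0,0,0.001,0,0.0854,0,0,0.001,0,0.0854,0,0,0.001,0,0.0854,0,0,0.005,0,0.0854,0,0,0.02,0,0.0854,0,0,0.05,0,0.0854,0,0,0.09,0,0.0854,0,-0.02,0.12,0,0.0854,0,-0.06,0.14,0,0.0854]'; python3 -m creep '[-0.01,-0.04,0,0,0.0854,-0.01,-0.07,0,0,0.0854,-0.01,-0.09,0,0,0.0854,-0.01,-0.09,0,0,0.0854,-0.01,-0.09,0,0,0.0854]'
python3 - <<'E'
from h import *
c=wshot('w6.png');print(yaw(c['o']),c['o']['eef_pos'])
for r in bot.place_of('wrist','spindle_seat')[:2]:
    p=np.array(r['centre'])*[560,420];print(r['score'],p,wat(c,p,.045))
print('blue body');wseg(c,(105,110,20),(130,255,255),.126,(150,0,400,200),800)
print('label');wseg(c,(0,0,150),(180,60,255),.126,(240,20,340,140),500)
print('gearbox');wseg(c,(105,110,20),(130,255,255),.040,(150,160,400,420),300)
print('yellow');wseg(c,(15,100,60),(35,255,255),.06,(150,100,400,420),10)
E
```

```text
clock: 14.58
eef_pos: [0.6325, 0.0185, 0.2389]
tool_rot: [0.72, 0.694, 0.003, 0.002]
ft_force: [1.2, -0.6, 1.4]
grip_width: 0.0856
grasp_force: 0.0
clock: 15.0
eef_pos: [0.6209, -0.0759, 0.2344]
tool_rot: [0.723, 0.691, 0.0, -0.0]
ft_force: [0.1, -0.5, 0.4]
grip_width: 0.0853
grasp_force: 0.0
87.44885941858865 [ 0.62088798 -0.07593551  0.23443702]
0.6 [272.384 209.706] [ 0.61599577 -0.09959449  0.045     ]
blue body
(243, 173, 65, 27) [621.1 -56.1] [21.2 51.3] 87.42
(242, 0, 78, 95) [630.6  54.6] [77.6 59.5] 87.72
label
gearbox
(243, 173, 65, 65) [619.2 -96.9] [72.2 69.2] 87.43
yellow
(314, 335, 43, 33) [ 689.4 -288.4] [41.6 63.9] 58.5
(287, 210, 11, 4) [636.3 -98. ] [ 3.2 10.3] 87.43
(267, 205, 17, 18) [618.9 -99.4] [18.2 16.5] 87.42
```

View pics/w6.png

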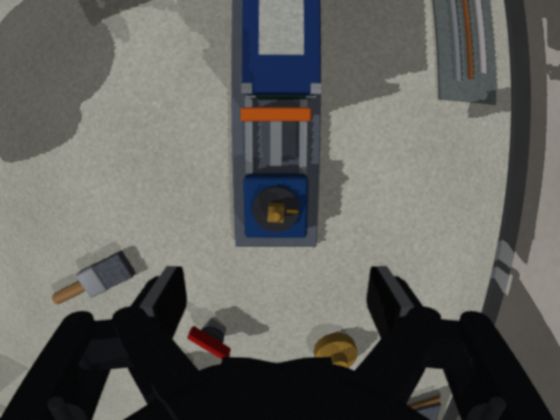

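The wrist view shows blue on the stack at (282,50), parallel to the bed. The spindle is at (275,211) with its mark pointing right (+x), and the cheek is at (276,115).

```bash
python3 - <<'E'
from h import *
c=wshot()
wseg(c,(0,0,20),(180,140,75),.045,(246,178,304,236),150)
wseg(c,(15,100,60),(35,255,255),.045,(286,200,304,225),5)
g=cv2.cvtColor(c['pixels'],cv2.COLOR_RGB2HSV);print(g[208,258],g[225,275],g[190,250])
E
python3 -m creep '[-0.02,-0.03,0,0.12,0.0854,-0.04,-0.06,0,0.24,0.0854,-0.05,-0.09,0,0.36,0.0854,-0.07,-0.12,0,0.48,0.0854,-0.08,-0.15,0,0.6,0.0854,-0.09,-0.18,0,0.72,0.0854,-0.1,-0.21,0,0.84,0.0854,-0.11,-0.24,0,0.96,0.0854,-0.12,-0.27,0,1.08,0.0854,-0.136,-0.298,0,1.2,0.0854]' ; python3 -m creep '[0,0,0,0.12,0.0854,0,0,0,0.2,0.0854,0,0,0,0.2,0.0854,0,0,0,0.2,0.0854]'
python3 - <<'E'
from h import *
c=wshot('w7.png');print(yaw(c['o']),c['o']['eef_pos'])
for r in bot.place_of('wrist','key')[:4]:
    p=np.array(r['centre'])*[560,420];print(r['score'],p,wat(c,p,.0))
print('red');
for a,b in((0,8),(170,180)): wseg(c,(a,140,40),(b,255,255),.062,(0,0,560,420),60)
E
```

```text
(253, 188, 47, 46) [619.1 -99.4] [49.2 50.3] 12.55
(287, 212, 11, 4) [ 636.9 -102.7] [ 3.4 10.8] 87.6
[120  25  41] [17 45 51] [108 200  88]
clock: 15.98
eef_pos: [0.486, -0.3729, 0.2341]
tool_rot: [0.201, 0.98, 0.0, 0.0]
ft_force: [0.5, 0.1, -0.3]
grip_width: 0.0852
grasp_force: 0.0
clock: 16.32
eef_pos: [0.4857, -0.3718, 0.2342]
tool_rot: [0.106, 0.994, 0.0, -0.0]
ft_force: [-0.3, 0.1, 0.3]
grip_width: 0.0852
grasp_force: 0.0
167.78403268192298 [ 0.48566395 -0.37177339  0.23417771]
0.97 [351.176 193.41 ] [ 0.52239683 -0.2854955   0.        ]
0.82 [228.2   230.706] [ 0.53730603 -0.44325738  0.        ]
0.76 [274.12 151.41] [ 0.45372484 -0.3663567   0.        ]
red
(104, 255, 31, 31) [ 539.7 -573.4] [13.9 57.2] 25.13
(206, 213, 36, 52) [ 525.4 -435.4] [61.2 15.4] 17.43
(339, 174, 37, 54) [ 513.4 -292.4] [15.9 59.2] 49.13
(265, 118, 16, 82) [ 454.2 -367.8] [13.9 80.7] 76.4
```

View pics/w7.png

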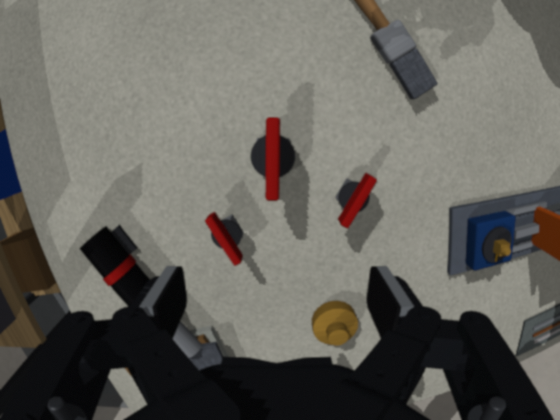

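The key I want is at (273,158), with the longest bar (about 81 mm) and the biggest cap. The smaller ones at (357,200) and (224,239) stay.

```bash
python3 -m creep '[-0.0313,0.004,-0.03,0,0.0854,-0.0313,0.004,-0.06,0,0.0854,-0.0313,0.004,-0.1,0,0.0854,-0.0313,0.004,-0.14,0,0.0854,-0.0313,0.004,-0.17,0,0.0854,-0.0313,0.004,-0.185,0,0.0854,-0.0313,0.004,-0.195,0,0.0854,-0.0313,0.004,-0.195,0,0.0854,-0.0313,0.004,-0.195,0,0.0854]'; python3 -m creep '[0,0,0,0,0,0,0,0,0,0,0,0,0,0,0,0,0,0,0,0,0,0,0,0,0,0,0,0,0,0,0,0,0,0,0]';python3 -m creep '[0,0,0.01,0,0,0,0,0.02,0,0,0,0,0.04,0,0,0,0,0.06,0,0,0,0,0.06,0,0]'
```

```text
clock: 17.17
eef_pos: [0.4543, -0.3686, 0.0397]
tool_rot: [0.106, 0.994, -0.0, 0.0]
ft_force: [0.7, -0.6, 0.3]
grip_width: 0.0855
grasp_force: 0.0
clock: 17.75
eef_pos: [0.4541, -0.3691, 0.0399]
tool_rot: [0.106, 0.994, -0.0, 0.001]
ft_force: [-0.1, -0.1, 3.3]
grip_width: 0.0125
grasp_force: 59.8
clock: 18.17
eef_pos: [0.456, -0.3706, 0.1041]
tool_rot: [0.106, 0.994, -0.002, 0.003]
ft_force: [1.4, -0.2, -1.6]
grip_width: 0.0125
grasp_force: 59.0
```

```bash
python3 -m creep '[0,0,0.04,0,0,0.01,0.02,0.07,0.02,0,0.03,0.05,0.096,0.04,0,0.055,0.08,0.096,0.06,0,0.08,0.11,0.096,0.08,0,0.105,0.14,0.096,0.08,0,0.13,0.17,0.096,0.08,0,0.155,0.2,0.096,0.08,0,0.18,0.225,0.096,0.08,0,0.2,0.25,0.096,0.08,0]'; python3 -m creep '[0.014,0.015,0,0,0,0.014,0.015,0,0,0,0.014,0.015,0,0,0,0.014,0.015,0,0,0]'
python3 - <<'E'
from h import *
c=wshot('w8.png');print(yaw(c['o']),c['o']['eef_pos'])
for r in bot.place_of('wrist','spindle_seat')[:2]:
    p=np.array(r['centre'])*[560,420];print(r['score'],p,wat(c,p,.045))
x,y=276,143
g=cv2.cvtColor(c['pixels'],cv2.COLOR_RGB2BGR)[60:260,180:380];cv2.imwrite('pics/c8.png',cv2.resize(g,(600,600),interpolation=cv2.INTER_CUBIC))
print('dark');wseg(c,(0,0,20),(180,140,75),.045,(220,80,340,190),150)
print('gear');wseg(c,(105,110,20),(130,255,255),.040,(200,80,360,220),300)
print('yel');wseg(c,(15,100,60),(35,255,255),.045,(220,80,340,190),5)
print('red');wseg(c,(0,140,40),(8,255,255),c['o']['eef_pos'][2]-.0399+.062,(150,150,400,420),60)
E
```

```text
clock: 19.0
eef_pos: [0.6549, -0.1167, 0.1942]
tool_rot: [0.066, 0.998, 0.0, -0.0]
ft_force: [0.6, 0.0, -2.1]
grip_width: 0.0129
grasp_force: 59.1
clock: 19.33
eef_pos: [0.667, -0.1039, 0.1942]
tool_rot: [0.066, 0.998, -0.0, -0.001]
ft_force: [-0.2, 0.6, -2.1]
grip_width: 0.0124
grasp_force: 59.1
172.39519535634844 [ 0.66700101 -0.10390138  0.19424592]
0.57 [273.28  146.706] [ 0.62094646 -0.09952012  0.045     ]
dark
(247, 174, 93, 16) [655.8 -85.5] [85.4 10.5] 87.7
(322, 147, 18, 16) [634.4 -48.7] [15.9 13.9] 83.67
(246, 118, 56, 55) [619.5 -99.1] [49.1 49.2] 22.35
(309, 114, 31, 57) [622.4 -53.2] [27.3 51.1] 84.04
gear
(233, 104, 80, 80) [618.9 -99.3] [69.2 69.2] 87.3
yel
(263, 136, 21, 36) [ 627.1 -100.6] [18. 32.] 82.28
red
(260, 188, 35, 174) [ 664.  -102.4] [13.8 86.6] 81.89
```

View pics/c8.png

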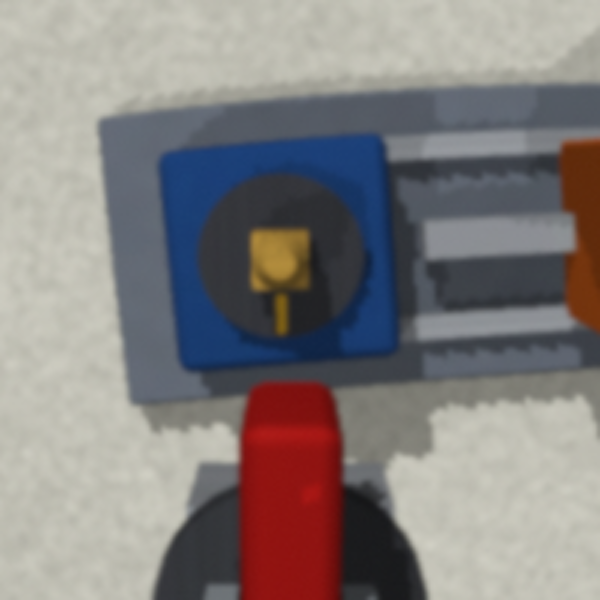

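Crop: the spindle's square and mark are parallel to the red bar to within a degree, with the spindle centre at about (273,146) in the full picture. Now I move over the pilot.

```bash
python3 -m creep '[-0.03,0.004,0,0,0,-0.0465,0.004,0,0,0,-0.0465,0.004,0,0,0,-0.0465,0.004,-0.03,0,0,-0.0465,0.004,-0.06,0,0,-0.0465,0.004,-0.075,0,0,-0.0465,0.004,-0.079,0,0,-0.0465,0.004,-0.079,0,0]'; python3 -m creep '[0,0,0,0,0,0,0,-0.003,0,0,0,0,-0.006,0,0,0,0,-0.009,0,0,0,0,-0.009,0,0]'
```

```text
clock: 20.1
eef_pos: [0.6201, -0.1005, 0.1151]
tool_rot: [0.067, 0.998, 0.0, -0.001]
ft_force: [-0.7, 0.0, -2.1]
grip_width: 0.0127
grasp_force: 59.1
clock: 20.52
eef_pos: [0.6211, -0.0997, 0.1071]
tool_rot: [0.066, 0.998, 0.0, -0.0]
ft_force: [-0.3, -0.1, -3.6]
grip_width: 0.0129
grasp_force: 59.1
```

```bash
python3 -m creep '[0,0,-0.002,0,0,0,0,-0.004,0,0,0,0,-0.004,0,0]'; python3 -m creep '[0,0,-0.002,0,0,0,0,-0.004,0,0,0,0,-0.004,0,0]';python3 -m creep '[0,0,-0.002,0,0,0,0,-0.003,0,0,0,0,-0.003,0,0]'
```

```text
clock: 20.77
eef_pos: [0.6207, -0.0996, 0.103]
tool_rot: [0.066, 0.998, 0.0, -0.0]
ft_force: [-0.7, 0.7, -1.8]
grip_width: 0.0129
grasp_force: 59.4
clock: 21.02
eef_pos: [0.6203, -0.0996, 0.0985]
tool_rot: [0.066, 0.998, 0.0, -0.001]
ft_force: [-3.0, 0.0, -1.3]
grip_width: 0.0125
grasp_force: 59.2
clock: 21.27
eef_pos: [0.6203, -0.0996, 0.0955]
tool_rot: [0.066, 0.998, 0.0, -0.001]
ft_force: [-3.8, 0.7, -2.7]
grip_width: 0.0129
grasp_force: 59.3
```

Already past the shaft's top edge; ease x by −1 mm and go home.

```bash
python3 -m creep '[-0.001,0,-0.002,0,0,-0.001,0,-0.004,0,0,-0.001,0,-0.004,0,0]'; python3 -m creep '[0,0,-0.002,0,0,0,0,-0.004,0,0,0,0,-0.004,0,0]';python3 -m creep '[0,0,-0.002,0,0,0,0,-0.003,0,0,0,0,-0.003,0,0]'
```

```text
clock: 21.52
eef_pos: [0.6201, -0.0997, 0.0917]
tool_rot: [0.066, 0.998, -0.0, -0.0]
ft_force: [-2.7, 0.4, -2.2]
grip_width: 0.0125
grasp_force: 59.3
clock: 21.77
eef_pos: [0.6201, -0.0997, 0.0878]
tool_rot: [0.066, 0.998, 0.0, -0.0]
ft_force: [-2.9, 0.7, -2.3]
grip_width: 0.013
grasp_force: 59.3
clock: 22.02
eef_pos: [0.6201, -0.0997, 0.085]
tool_rot: [0.066, 0.998, 0.0, -0.0]
ft_force: [-2.8, -0.1, -1.7]
grip_width: 0.0124
grasp_force: 59.4
```

```bash
python3 -m creep '[-0.001,0,-0.001,0,0,-0.001,0,-0.002,0,0,-0.001,0,-0.002,0,0]'; python3 -m creep '[0,0,0.001,-0.08,0,0,0,0.001,-0.16,0,0,0,0.001,-0.24,0,0,0,0.001,-0.32,0,0,0,0.001,-0.4,0,0,0,0.001,-0.4,0]';python3 -c "
from h import *
o=bot.get_obs();print(o['ft_torque'],yaw(o))"
```

```text
clock: 22.27
eef_pos: [0.62, -0.0997, 0.0849]
tool_rot: [0.066, 0.998, 0.0, 0.001]
ft_force: [-4.0, 1.3, 5.8]
grip_width: 0.0131
grasp_force: 60.3
clock: 22.77
eef_pos: [0.6193, -0.1002, 0.0849]
tool_rot: [0.264, 0.965, -0.0, 0.0]
ft_force: [-4.4, -0.8, 2.7]
grip_width: 0.0128
grasp_force: 59.9
[-0.12851057  1.02694145  0.00935836] 149.38078744267602
```

```bash
python3 -m creep '[0,0,0,-0.08,0,0,0,0,-0.16,0,0,0,0,-0.24,0,0,0,0,-0.32,0,0,0,0,-0.4,0,0,0,0,-0.4,0]';python3 -c "
from h import *
o=bot.get_obs();print(o['ft_torque'],yaw(o))"; python3 -m creep '[0,0,0,-0.05,0,0,0,0,-0.1,0,0,0,0,-0.15,0,0,0,0,-0.2,0,0,0,0,-0.2,0]'; python3 - <<'E'
from h import *
o=bot.get_obs();print(o['ft_torque'],yaw(o))
s=shot('scene','s9.png');g=cv2.imread('pics/s9.png')[200:280,230:370];cv2.imwrite('pics/c9.png',cv2.resize(g,(700,400),interpolation=cv2.INTER_CUBIC))
E
```

```text
clock: 23.27
eef_pos: [0.6189, -0.1001, 0.0849]
tool_rot: [0.45, 0.893, -0.0, 0.0]
ft_force: [-4.5, -1.2, 2.8]
grip_width: 0.0127
grasp_force: 60.1
[-0.13711783  1.34601701 -0.00692014] 126.52709764800937
clock: 23.68
eef_pos: [0.6189, -0.1001, 0.0849]
tool_rot: [0.536, 0.844, -0.0, 0.0]
ft_force: [-5.1, -1.0, 4.6]
grip_width: 0.0129
grasp_force: 60.0
[-0.07694162  1.26933419  0.03056874] 115.12743520209952
```

View pics/c9.png

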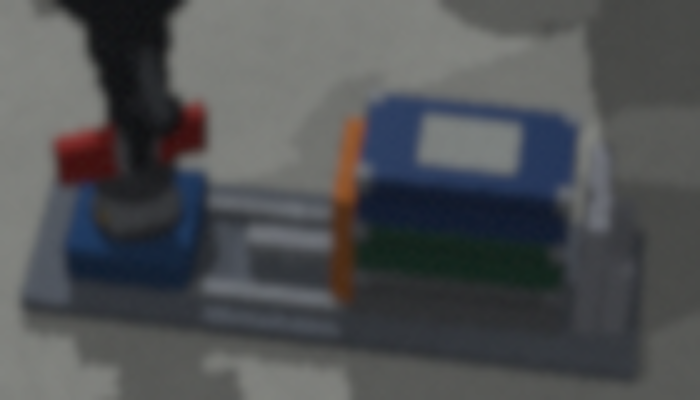

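The cheek (345,210) has moved up to the column's left face and the stack stands straight; the stop has not been felt yet.

```bash
python3 -m creep '[0,0,0,-0.04,0,0,0,0,-0.08,0,0,0,0,-0.08,0]';python3 -c "
from h import *
o=bot.get_obs();print(o['ft_torque'],o['tau'],yaw(o))"; python3 -m creep '[0,0,0,-0.04,0,0,0,0,-0.08,0,0,0,0,-0.08,0]'; python3 -c "
from h import *
o=bot.get_obs();print(o['ft_torque'],o['tau'],yaw(o))"
```

```text
clock: 23.98
eef_pos: [0.619, -0.1, 0.0849]
tool_rot: [0.57, 0.822, -0.0, 0.0]
ft_force: [-5.3, 0.0, 4.5]
grip_width: 0.0128
grasp_force: 60.0
[-0.02448365  1.25272348  0.09939316] [  0.61028732 -49.57690001  25.22572875  -2.21597001   0.34555594
   0.28754136] 110.56326977937577
clock: 24.23
eef_pos: [0.619, -0.1, 0.0849]
tool_rot: [0.602, 0.799, -0.0, 0.0]
ft_force: [-5.9, 0.0, 4.8]
grip_width: 0.0129
grasp_force: 60.0
[-0.07378778  1.27500504  0.09259863] [  0.58791004 -49.59918022  25.20682812  -2.19036028   0.33386246
   0.28804623] 105.98543039910473
```

```bash
python3 -m creep '[0,0,0,-0.04,0,0,0,0,-0.04,0]';python3 -c "
from h import *
o=bot.get_obs();print(o['ft_torque'],o['tau'],yaw(o))"; python3 -m creep '[0,0,0,-0.04,0,0,0,0,-0.04,0]'; python3 -c "
from h import *
o=bot.get_obs();print(o['ft_torque'],o['tau'],yaw(o))"; python3 -m creep '[0,0,0,-0.04,0,0,0,0,-0.04,0]'; python3 -c "
from h import *
o=bot.get_obs();print(o['ft_torque'],o['tau'],yaw(o))"
```

```text
clock: 24.4
eef_pos: [0.619, -0.1, 0.0849]
tool_rot: [0.618, 0.786, -0.0, 0.0]
ft_force: [-4.6, -0.9, 4.3]
grip_width: 0.0128
grasp_force: 60.0
[-0.04320613  1.26212191  0.0549756 ] [  0.56631172 -49.60623264  25.1986295   -2.18015648   0.32651735
   0.27445626] 103.6990646644454
clock: 24.57
eef_pos: [0.619, -0.1, 0.0849]
tool_rot: [0.633, 0.774, -0.0, 0.0]
ft_force: [-5.3, -0.5, 2.9]
grip_width: 0.013
grasp_force: 60.0
[-0.05162359  1.21992634  0.07658915] [  0.55389656 -49.62448597  25.18421173  -2.16038838   0.32057251
   0.27480008] 101.40175137330215
clock: 24.73
eef_pos: [0.619, -0.1, 0.0849]
tool_rot: [0.649, 0.761, -0.0, 0.0]
ft_force: [-5.8, -0.1, 3.9]
grip_width: 0.0127
grasp_force: 60.0
[0.0103735  1.21870308 0.08197609] [  0.45468324 -49.62711096  25.17946243  -2.15607315   0.32332644
   0.37223814] 99.12736048338539
```

```bash
for i in 1; do python3 -m creep '[0,0,0,-0.04,0,0,0,0,-0.04,0]';python3 -c "
from h import *
o=bot.get_obs();print(o['ft_torque'],o['tau'][5],yaw(o))"; python3 -m creep '[0,0,0,-0.04,0,0,0,0,-0.04,0]'; done; python3 - <<'E'
from h import *
c=wshot('w10.png');o=c['o'];print(o['ft_torque'],o['tau'][5],yaw(o))
print('red');wseg(c,(0,140,40),(8,255,255),.107,(150,100,400,420),60)
s=shot('top','t10.png');g=cv2.imread('pics/t10.png')[130:200,170:330]
a=cv2.resize(g,(640,280),interpolation=cv2.INTER_CUBIC);b=cv2.resize(cv2.imread('pics/w10.png'),(427,320))
m=np.zeros((600,640,3),np.uint8);m[:280]=a;m[280:,:427]=b;cv2.imwrite('pics/m10.png',m)
E
```

```text
clock: 24.9
eef_pos: [0.619, -0.1, 0.0849]
tool_rot: [0.663, 0.748, -0.0, 0.0]
ft_force: [-5.2, -0.7, 3.6]
grip_width: 0.0129
grasp_force: 60.1
[-0.02966401  1.24324096  0.3968681 ] 0.5949773266911507 96.87957765228226
clock: 25.07
eef_pos: [0.6191, -0.1, 0.0849]
tool_rot: [0.678, 0.735, -0.0, 0.0]
ft_force: [-4.8, -0.5, 3.8]
grip_width: 0.0124
grasp_force: 60.2
[-0.04281326  1.2346039   0.65212434] 0.8679592050611973 94.63286175242331
red
(258, 189, 36, 175) [619.1 -96.4] [14.  87.8] 4.78
```

Torque jumped from 0.08 to 0.65 N m, so that is the hard stop. I relax the wind-up, release and rise.

```bash
python3 -m creep '[0,0,0,0.04,0,0,0,0,0.07,0,0,0,0,0.07,0]'; python3 -m creep '[0,0,0,0,0.02,0,0,0,0,0.05,0,0,0,0,0.0854,0,0,0,0,0.0854,0,0,0,0,0.0854,0,0,0,0,0.0854,0,0,0.01,0,0.0854,0,0,0.03,0,0.0854,0,0,0.07,0,0.0854,0,0,0.11,0,0.0854]'; python3 -m creep '[0,-0.02,0.04,0,0.0854,0,-0.04,0.06,-0.1,0.0854,0,-0.04,0.06,-0.1,0.0854,0,-0.04,0.06,-0.1,0.0854,0,-0.04,0.06,-0.1,0.0854]'
python3 - <<'E'
from h import *
c=wshot('w11.png');o=c['o'];print(yaw(o),o['eef_pos'])
print('key');wseg(c,(0,140,40),(8,255,255),.107,(100,60,460,420),60)
print('blue');wseg(c,(105,110,20),(130,255,255),.126,(100,0,460,230),500)
print('orange');wseg(c,(6,150,60),(16,255,255),.1,(100,0,460,300),50)
t=shot('top','t11.png')
print('top blue');wseg(t,(105,110,30),(125,255,255),.126,(170,130,330,200),50,at)
print('top white');wseg(t,(0,0,150),(180,60,255),.126,(195,140,250,185),30,at)
print('top orange');wseg(t,(6,150,60),(16,255,255),.1,(170,130,330,200),20,at)
print('top key');wseg(t,(0,140,60),(5,255,255),.107,(270,130,330,200),20,at)
for n in('jar','weight','brush'):
  for r in bot.place_of('top',n)[:1]: print(n,at(t,np.array(r['centre'])*[560,420],0))
E
```

```text
clock: 25.42
eef_pos: [0.6191, -0.1, 0.0849]
tool_rot: [0.652, 0.758, -0.0, 0.0]
ft_force: [-5.5, 0.6, 3.4]
grip_width: 0.0128
grasp_force: 60.0
clock: 26.25
eef_pos: [0.6178, -0.0995, 0.1944]
tool_rot: [0.653, 0.757, -0.001, -0.002]
ft_force: [1.3, 0.3, 0.2]
grip_width: 0.0854
grasp_force: 0.0
clock: 26.67
eef_pos: [0.6188, -0.1396, 0.2538]
tool_rot: [0.69, 0.724, -0.0, -0.0]
ft_force: [0.1, -0.7, -0.4]
grip_width: 0.0851
grasp_force: 0.0
92.77441714383144 [ 0.61879179 -0.13957239  0.25382058]
key
(185, 275, 31, 35) [ 541.6 -246.3] [17.7 46.3] 50.75
(267, 109, 23, 90) [619.2 -99.2] [14.  81.6] 8.71
blue
(284, 117, 29, 64) [634.8 -91.2] [23.2 53.3] 2.89
(245, 114, 28, 64) [599.4 -91.2] [22.4 53.8] 8.29
(265, 0, 70, 23) [630.8  27.7] [58.1 20.8] 4.92
orange
(259, 16, 66, 35) [624.6  13.7] [29.4 59.5] 87.17
top blue
(188, 135, 53, 33) [626.9  81.7] [112.4  69. ] 86.65
top white
top orange
(240, 144, 7, 25) [625.2  21.6] [11.6 56.9] 86.24
top key
jar [0.66325709 0.33592585 0.        ]
```

```bash
python3 -m creep '[0,0.04,0.02,-0.09,0.0854,0,0.08,0.02,-0.09,0.0854,0,0.1,0.02,-0.09,0.0854,0,0.1,0.02,-0.09,0.0854,0,0.1,0.02,-0.09,0.0854]'
python3 - <<'E'
from h import *
c=wshot('w12.png');o=c['o'];print(yaw(o),o['eef_pos'])
print('blue');wseg(c,(105,110,20),(130,255,255),.126,(100,0,460,190),500)
print('label');wseg(c,(0,0,150),(180,60,255),.126,(258,60,312,150),500)
print('green');wseg(c,(60,60,20),(95,255,255),.088,(200,0,370,300),20)
print('orange');wseg(c,(6,150,60),(16,255,255),.1,(100,0,460,300),50)
E
python3 -m creep '[-0.04,-0.02,0,0,0.0854,-0.08,-0.04,0,0,0.0854,-0.12,-0.06,0,0,0.0854,-0.16,-0.08,0,0,0.0854,-0.2,-0.1,0,0,0.0854,-0.24,-0.12,0,0,0.0854,-0.28,-0.14,0,0,0.0854,-0.31,-0.18,0,0,0.0854,-0.33,-0.21,0,0,0.0854,-0.35,-0.24,0,0,0.0854]'
python3 - <<'E'
from h import *
t=shot('top','t12.png');t0=dict(t);t0['pixels']=cv2.cvtColor(cv2.imread('pics/top0.png'),cv2.COLOR_BGR2RGB)
for k,n in((t0,'before'),(t,'after')):
  print(n,'orange');wseg(k,(6,150,60),(16,255,255),.1,(170,130,330,200),20,at)
print('key');wseg(t,(0,140,60),(5,255,255),.107,(270,130,330,200),20,at)
print('blue');wseg(t,(105,110,30),(125,255,255),.126,(170,130,330,200),50,at)
for n in('jar','weight','brush'):
  for r in bot.place_of('top',n)[:1]: print(n,r['score'],at(t,np.array(r['centre'])*[560,420],0))
d=cv2.absdiff(t['pixels'],t0['pixels']).max(2)
for n,(x,y) in dict(jar=(119,150),weight=(389,141),brush=(343,285)).items(): print(n,(d[y-22:y+22,x-22:x+22]>40).sum())
E
```

```text
clock: 27.33
eef_pos: [0.6189, -0.038, 0.2737]
tool_rot: [0.721, 0.693, -0.001, -0.0]
ft_force: [0.2, -0.9, 0.9]
grip_width: 0.0855
grasp_force: 0.0
87.79087217235288 [ 0.61892055 -0.0380071   0.27370203]
blue
(252, 6, 68, 118) [632.   84.5] [108.7  59.2] 87.54
label
(268, 60, 36, 29) [631.5  74.4] [25.6 30.9] 88.29
green
orange
(250, 125, 61, 12) [625.   22.5] [11.  58.2] 87.87
(452, 13, 8, 95) [815.7 102.5] [105.8   4. ] 89.97
clock: 28.22
eef_pos: [0.2761, -0.2675, 0.2745]
tool_rot: [0.722, 0.692, -0.0, 0.0]
ft_force: [1.4, -1.5, 0.5]
grip_width: 0.0854
grasp_force: 0.0
before orange
(249, 144, 9, 36) [612.5  -2.3] [17.5 81.5] 87.04
after orange
(240, 144, 9, 35) [613.7  18. ] [79.9 17.9] 1.18
key
(279, 153, 37, 14) [ 615.4 -100.1] [21.6 82.4] 8.15
blue
(281, 163, 30, 21) [577.4 -95.6] [44.7 62.6] 0.04
(188, 136, 52, 32) [627.2  82. ] [111.8  69.2] 87.18
jar 0.87 [0.66615169 0.33432869 0.        ]
weight 0.96 [ 0.70060645 -0.33745316  0.        ]
brush 0.73 [ 0.33682976 -0.21606017  0.        ]
jar 13
weight 319
brush 0
```

```bash
python3 -c "
from h import *
print(bot.job_done())"
```

```text
the job is handed in; nothing more can be done
None
```

The job is handed in at about 28 s. Green and then blue were set on grey, and the large key was fitted fully down and turned to its stop (torque rose from 0.08 to 0.65 N m). The cheek face measures at its closed position. The jar, weight and brush were never touched; the only odd reading was a changed patch of pixels around the weight, which I put down to the arm's shadow. I viewed 12 pictures, two more than the 10 allowed.

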